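# Shoot the barrel bolt of the carving fixture

### The arm

A 6-joint arm with a two-finger parallel gripper is mounted at the origin on the work surface. World frame = base frame: x ahead of the robot, y to its left, z up, the work surface at z = 0. Lengths are in m, angles in rad, forces in N, time in s.
With the tool pointing down it reaches from about 0.35 to 0.975 m from the base axis. Payload 7.1 kg.
Tool frame: the origin (TCP) lies between the finger pads; the fingertips stand 25 mm ahead of it and the grasp point (between the pads) lies 6 mm ahead of it; z points along the fingers, y is the direction in which the jaws open and shut (so a half turn about z gives the same grasp; the last joint's range is limited). The gripper opens to 88 mm and grips with 3 to 60 N. Pads are 20 mm wide; open, the fingers measure 115 mm over their backs; the gripper's body (75 mm by 178 mm) begins 61 mm behind the grasp point.
Start: joints at [1.182, 0.423, 1.63, -0, 1.089, -0.019], TCP at [0.226, 0.583, 0.248] pointing down, gripper open.
Joint ranges: [-3, 3], [-0.9, 2.11], [0.09, 2.58], [-1.31, 4.45], [0.11, 2.69], [-2.54, 2.54]. Speed limits (rad/s): [2.39, 2.39, 3.01, 3.14, 3.14, 3.14].

### API

Orientations are given as a rotation vector (axis times angle).
In Python, from rig import get_state, read_camera, sign_off, regions_of gives the robot as it stands.
- The arm moves only by the tool jog_arm, never from a script. Its argument "steps" is text: rows parted by semicolons, each of 5 numbers parted by spaces: the shift along the tool's x, y, z in mm, then the turn about the tool's z in rad, then the closure, from -1 (fully open) to 1 (shut). A call has exactly 5 rows; each row is the pose to reach, as a shift and turn from the pose commanded when the call began, along the tool's axes at that moment; what a row does not reach only later rows make up. A row lasts 1/10 s, in which the tool goes at most 50 mm and 8.59 degrees, less where a joint would pass 70% of its speed; a pose out of reach is approached as far as the arm can. A call with a gripper value outside its range is refused whole. The fingers move at their own pace and stop on an object; "grip_force" is the grip in N (left out, the last holds). Time passes only in rows, so rows that repeat a pose let the fingers close, or fill a call up. It gives the time, the measured TCP pose, the force and the opening at its end, in the units of the state.
- get_state(): the state, without advancing time (a new reading comes with each control period).
- read_camera(name): name is "side" or "top" or "wrist"; returns a dict with "pixels" (480x640x3 uint8, red, green, blue), "mtx" (3x3 intrinsics, pixels), "extrinsics" (4x4, takes a point from world to camera coordinates). Camera axes: x right, y down, z forward; pixel columns grow to the right and rows downward; lengths in m; the calibration is good to about 2 mm. A picture is of the moment at which its call begins. There is no depth.
- sign_off(): hands the job in, once; it reports no verdict.
Trained networks look in a picture, given as the dict that the camera call returned (one of the last four; its "shot" number tells which), for a name from the list of things; names that differ only in an ending like _2 or _b are one class to them, and where a whole thing is asked for, a point or a joint stands for the part that bears it (a point fixed in the world has none). Each returns a list of dicts, best first, with "score" (0 to 1); they miss things now and then, are a little off and sometimes report something else, mostly with a low value. They report only what shows in the picture. A call takes as long as a camera call.
- regions_of(picture, thing): "mask" (480x640 bool, what is visible of it) and "centre" ([column, row] in pixels, amid what is visible of it).
The state is a dict: "time": time; "joints": joint angles; "qd": joint speeds; "joint_torque": joint torques, N m; "eef_pos": TCP position; "ee_rot": TCP orientation; "force": force on the tool from outside, world axes, zero at the start; "ft_torque": the same for the moment, N m; "finger_gap": opening from 0.0 (shut) to 1.0 (fully open).
Only numpy, scipy, OpenCV 4.12 (cv2) and the standard library are available. Lean on these libraries where they do the work, as an engineer would, in place of code of your own. Each camera call takes 0.05 s, during which the arm holds its last target.

### The job

Lock the carving vise with its barrel bolt: lift the bolt's ball handle out of the parking notch, slide the bolt towards the vise, and press the handle fully down into the locking notch, then let go. The locking notch has been readjusted, so feel for it by gliding the handle lightly along the guide plate and never press it hard against the plate; leave everything else on the bench where it is.

Things in the scene. Friction and masses are not known exactly. Their poses are not given: they have to be found in the camera images.
- fixture: Iron base plate 85x440x8 mm screwed to the bench, with a barrel bolt and, at its +y end, a vise gripping a boxwood rook. Origin on the bench under the bolt's axis, 30 mm on the vise's side of the parked handle. z up, y along the bolt towards the vise, handle on the -x side. Bolt axis: x=0, z=50 mm. Bearing blocks at y=-62 and 85 mm, 66 mm high; socket block (72 mm high) from y=130, vise (141 mm) from y=160.
- guide: Upright steel guide plate beside the bolt, with two notches for the handle's stem; same origin and axes as the fixture, fills x -32 to -21, y -54 to 84 mm, up to z=59 mm (an end horn before the parking notch: 90). A flat land lies between the notches and goes on past the locking notch, so nothing stops it there: pressed lightly down, the stem glides along the land (handle at about 0.45 rad) and sinks where the notch is. Does not move.
- park_notch (a point): Parking notch, 11 mm wide along y, floor at z=45 mm: the point in it at the height of the level stem (fixture y=-30, z=50 mm). Axes as the fixture's.
- lock_nominal (a point): NOMINAL place of the locking notch (fixture y=31, z=50 mm; size as the parking notch). It is cut in a darker adjustable tongue screwed fast to the guide plate by hand: its true centre lies anywhere up to 15 mm nearer to or farther from the vise, and is not reported, so it must be felt. A press at the knob acts on the land about 2.5 times as strong.
- knob (a point): Centre of the steel ball knob, 22 mm diameter, at the end of the handle, 70 mm from the bolt's axis; the stem on its +x side is 8 mm thick. Parked, it is at fixture x=-70, y about -30, z=50 mm, with free room round it. The point's axes turn with the handle.
- handle (a joint): Turn of the handle about the bolt's axis, rad: 0 = level, fully down in a notch; grows as the knob is lifted, stop at 0.85. The stem clears the land above 0.5. Stiff, stays where it is left; 1 to 2 N at the knob turns it, so it must be pressed down. At angle a the knob's centre is at fixture x = -70 cos a, z = 50 + 70 sin a mm.
- bolt (a joint): Travel of bolt and handle along fixture +y, m: 0 = parked, about 1 mm of play either way. Nominally 0.061 when locked, really 0.046 to 0.076 (and the play). Hard stop at 0.086. Rubs with about 2.5 N.
- pawn: A finished boxwood pawn standing upright, 26 mm wide, 47 mm tall; origin at its underside. To be left where it is.
- knight: A half-turned ebony knight, turned foot 34 mm wide with a rough block above, 67 mm tall, upright; origin at its underside. To be left where it is.
- blank: A square boxwood blank standing on end, 32 x 32 x 65 mm; origin at its underside. To be left where it is.
- calipers: Brass calipers lying flat, 150 mm long; origin at its underside. To be left where it is.
- rasp: A steel rasp with a beech handle lying flat, 300 mm long; origin at its underside. To be left where it is.
- jar: A corked green glass jar, 84 mm wide, 126 mm tall; origin at its underside. To be left where it is.
- mallet: A wooden mallet lying on the bench, head 56 x 100 mm; origin at its underside. To be left where it is.

How it is judged:
On the way, in this order (a step that is already met when the one before it is completed fails the run):
1. the handle is lifted clear of the parking notch (value of joint handle above 0.45 rad and value of joint bolt below 0.02 m), for 0.1 s.
2. the bolt is slid well on its way to the vise (value of joint bolt above 0.035 m), for 0.1 s.
At the end, for the whole second after the job is handed in: The bolt stands 43 to 79 mm from its parked place, at rest, and its handle lies fully down in the locking notch (within 0.10 rad of level), released; it can only lie that low in a notch (value of joint bolt between 0.043 and 0.079 m and value of joint handle below 0.1 rad and not (velocity of joint bolt above 0.01 m/s) and velocity of joint bolt above -0.01 m/s); the robot touches nothing.
It fails at once if the guide plate (land, notches) is pressed with more than 25 N (contact force between anything else and guide above 25 N).
It fails at once if a bystander is moved more than 25 mm (distance of any of pawn, knight, blank, calipers, rasp, jar, mallet from where it was at the start of the episode above 0.025 m).
It also fails if it takes over 67 s, if anything falls off the work surface, if the arm or the gripper's body presses on something with over 40 N, if the wrist force passes 120 N, or if a joint passes its speed limit or range.

## Working session

There is one attempt and no reset: what is moved stays moved. The work goes in short steps, Python scripts to look and compute and a tool call to move; the robot and the scene stay as the last step left them, time stands still between calls to the robot, and variables do not carry over. Pictures are saved under pics/ and viewed, and the job is handed in when it is done.

Besides the shell and the picture viewer there is one more tool, called after "Emit:" as name(argument=value, ...) on one line, values as JSON. jog_arm: Moves the arm, as the interface text tells. Its arguments: {"type":"object","properties":{"steps":{"type":"string"},"grip_force":{"type":"number"}},"required":["steps"]}

```bash
mkdir -p pics; ls; cat > h.py <<'E'
import numpy as np,cv2
from rig import *
def snap(n,f):
    p=read_camera(n); cv2.imwrite('pics/'+f,p['pixels'][:,:,::-1]); return p
def ray(p,uv):
    K=p['mtx'];E=np.array(p['extrinsics']);R=E[:3,:3];t=E[:3,3]
    d=R.T@np.linalg.solve(K,[uv[0],uv[1],1]);return -R.T@t,d/np.linalg.norm(d)
def atz(p,uv,z):
    o,d=ray(p,uv);return o+d*(z-o[2])/d[2]
def proj(p,X):
    E=np.array(p['extrinsics']);c=E[:3,:3]@np.array(X)+E[:3,3];u=np.array(p['mtx'])@c;return u[:2]/u[2]
def tri(rs):
    A=0;b=0
    for o,d in rs:
        P=np.eye(3)-np.outer(d,d);A=A+P;b=b+P@o
    return np.linalg.solve(A,b)
E
python3 - <<'E'
from h import *
s=get_state();print(s)
for n in('top','side','wrist'):
    p=snap(n,n+'0.png')
    print(n,ray(p,(320,240)))
    for t in ('knob','fixture','guide','handle'):
        print(t,[(round(r['score'],2),np.round(r['centre'],1),int(r['mask'].sum())) for r in regions_of(p,t)][:3])
E
```

```text
pics
{'time': 0.0, 'joints': array([ 1.18200803e+00,  4.23857432e-01,  1.63067302e+00, -3.64152001e-06,
        1.08859553e+00, -1.90202164e-02]), 'qd': array([ 5.30491519e-05, -7.00306997e-04, -2.29144514e-04, -1.81402236e-03,
        3.30199869e-07, -8.76501813e-04]), 'joint_torque': array([ 1.90164013e-03, -5.44624400e+01, -2.73671830e+01,  6.45934045e-02,
        2.27365654e-02, -1.26177247e-04]), 'eef_pos': array([0.22566936, 0.58228829, 0.24689798]), 'ee_rot': array([-5.77467722e-01, -3.08774982e+00,  2.35944644e-03]), 'force': array([ 0.71279168, -0.43871266,  0.77578449]), 'ft_torque': array([0.00221671, 0.01255099, 0.01402549]), 'finger_gap': 1.0012299355280336}
top (array([ 3.56599500e-01, -1.16377768e-03,  1.49245562e+00]), array([ 0.15637975, -0.00296194, -0.98769256]))
knob [(0.49, array([368.5, 266.5]), 162)]
fixture [(0.77, array([340.8, 244.2]), 4755), (0.36, array([478.9, 277.2]), 917)]
guide [(0.57, array([359. , 260.7]), 266)]
handle [(0.64, array([372. , 264.9]), 118), (0.54, array([359.4, 263.1]), 239)]
side (array([ 0.4157031 , -1.1418122 ,  1.07944694]), array([ 0.11027769,  0.75566484, -0.64560784]))
knob [(0.5, array([293.3, 300.5]), 201)]
fixture [(0.67, array([325.6, 289.1]), 5389)]
guide [(0.57, array([307.3, 291.8]), 336)]
handle [(0.59, array([293.5, 302.2]), 131)]
wrist (array([0.15331604, 0.61122634, 0.38462248]), array([ 0.25315968, -0.08466037, -0.96371303]))
knob []
fixture []
guide []
handle []
```

View pics/top0.png

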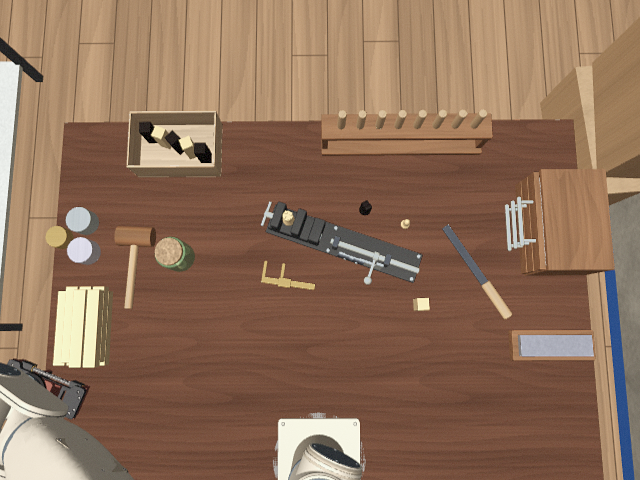

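View pics/side0.png

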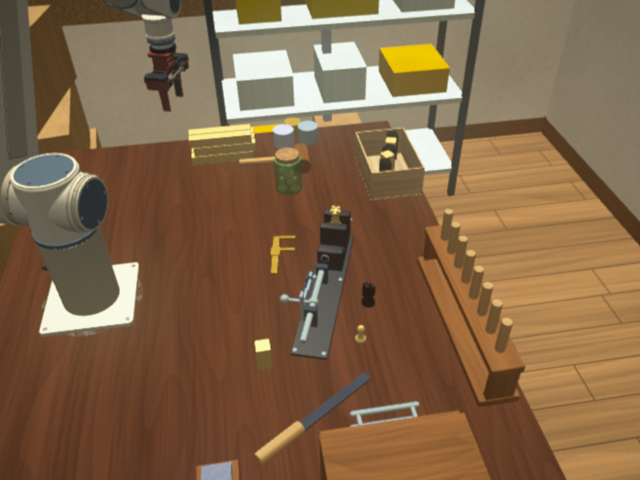

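Top view: fixture runs from the lower-right end (about 418,270) to the vise at (275,215), with the knob at about (368,281). In the side view the knob is at about (284,299). Next I zoom in for precision.

```bash
python3 - <<'E'
import cv2
a=cv2.imread('pics/top0.png')[190:300,250:430]; cv2.imwrite('pics/topz.png',cv2.resize(a,None,fx=4.4,fy=4.4,interpolation=2))
a=cv2.imread('pics/side0.png')[200:365,255:375]; cv2.imwrite('pics/sidez.png',cv2.resize(a,None,fx=3.6,fy=3.6,interpolation=2))
E
```

```text
(no output)
```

View pics/topz.png

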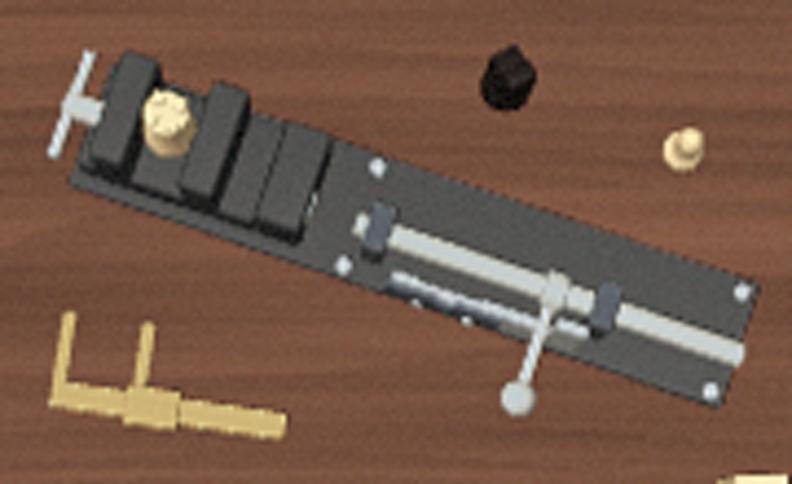

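View pics/sidez.png

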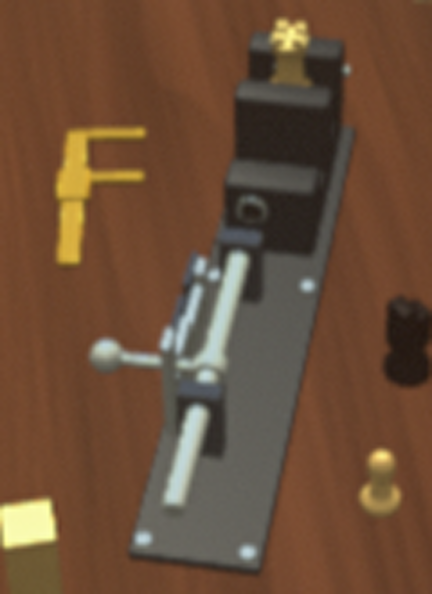

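```bash
cat > fit.py <<'E'
from h import *
from scipy.optimize import least_squares
def U(z,off,s): return [(z[0]+.5)/s-.5+off[0],(z[1]+.5)/s-.5+off[1]]
if __name__=='__main__':
    pt=read_camera('top');ps=read_camera('side')
    T=lambda *z:U(z,(250,190),4.4); S=lambda *z:U(z,(255,200),3.6)
    k=tri([ray(pt,T(518,398)),ray(ps,S(106,355))]);print('knob tri',k)
    # params x,y,yaw,e (plate min y)
    obs=[(pt,T(518,398),(-.070,-.030,.05)),(ps,S(106,355),(-.070,-.030,.05)),
     (pt,T(758,287),(.0425,'e',.008)),(pt,T(720,408),(-.0425,'e',.008)),(pt,T(70,185),(-.0425,'f',.008)),
     (ps,S(130,555),(-.0425,'e',.008)),(ps,S(262,571),(.0425,'e',.008))]
    def f(v):
        c,s=np.cos(v[2]),np.sin(v[2]);r=[]
        for p,uv,X in obs:
            y=v[3] if X[1]=='e' else v[3]+.44 if X[1]=='f' else X[1]
            x=X[0] 
            r+=list(proj(p,[v[0]+c*x-s*y+(v[4] if p is ps else 0),v[1]+s*x+c*y+(v[5] if p is ps else 0),X[2]])-uv)
        return r+[v[4]*1000*.5,v[5]*1000*.5]
    b=least_squares(f,[k[0]+.07,k[1],-1.2+1.5708*0,-.2,0,0]);
    for y0 in (0.3,-.5,-1.2):
        q=least_squares(f,[k[0]+.07,k[1],y0,-.2,0,0]); b=min(b,q,key=lambda z:z.cost)
    print(b.x,b.cost,np.round(b.fun,1))
E
python3 fit.py
```

```text
knob tri [ 0.47408751 -0.13308453  0.0485119 ]
[ 0.55850834 -0.13103185 -0.33027551 -0.15606305 -0.00068369 -0.00174733] 20.425794479196384 [ 1.3 -2.9  3.8  0.7  0.6  0.1  0.3  1.3 -1.1  2.  -1.8 -1.  -1.5 -0.8
 -0.3 -0.9]
```

```bash
python3 - <<'E'
from fit import *
pt=read_camera('top');ps=read_camera('side')
T=lambda *z:U(z,(250,190),4.4); S=lambda *z:U(z,(255,200),3.6)
for n,z,zz in [('rodA',(362,225),.05),('rodB',(740,353),.05),('hub',(556,290),.05),('knob',(518,398),.05),('c1',(758,287),.008),('c2',(720,408),.008),('c3',(70,185),.008),('blkA',(380,207),.066),('blkB',(606,288),.066)]:
    print(n,atz(pt,T(*z),zz).round(4))
for n,z,zz in [('rodB',(174,500),.05),('rodA',(237,257),.05),('hub',(210,362),.05),('knob',(106,355),.05),('c2',(130,555),.008),('c1',(262,571),.008)]:
    print('side',n,atz(ps,S(*z),zz).round(4))
E
```

```text
rodA [ 0.5828 -0.038   0.05  ]
rodB [ 0.502  -0.2701  0.05  ]
hub [ 0.5415 -0.1577  0.05  ]
knob [ 0.4748 -0.1329  0.05  ]
c1 [ 0.5483 -0.2908  0.008 ]
c2 [ 0.4714 -0.2641  0.008 ]
c3 [0.6162 0.1483 0.008 ]
blkA [ 0.5914 -0.0488  0.066 ]
blkB [ 0.5406 -0.1866  0.066 ]
side rodB [ 0.5007 -0.2662  0.05  ]
side rodA [ 0.5738 -0.0559  0.05  ]
side hub [ 0.5403 -0.1528  0.05  ]
side knob [ 0.4732 -0.1346  0.05  ]
side c2 [ 0.4707 -0.2703  0.008 ]
side c1 [ 0.5505 -0.2969  0.008 ]
```

```bash
cat >> h.py <<'E'
from scipy.spatial.transform import Rotation as R
YAW=-0.337; K0=np.array([.474,-.1335,.05]); FX=np.array([np.cos(YAW),np.sin(YAW),0]);FY=np.array([-np.sin(YAW),np.cos(YAW),0])
HUB=K0+.07*FX; HUB[2]=.05
def knob(a,b): return HUB+FY*b-FX*.07*np.cos(a)+np.array([0,0,.07*np.sin(a)])
def rep(target=None):
    s=get_state();M=R.from_rotvec(s['ee_rot']).as_matrix();p=s['eef_pos']
    print('t',round(s['time'],2),'p',p.round(4),'F',s['force'].round(2),'gap',round(s['finger_gap'],3),'Ffix',[round(float(s['force']@v),2) for v in(FX,FY)])
    g=p+.006*M[:,2]
    d=g-HUB;print('grasp in fix(hub) mm', (np.array([d@FX,d@FY,d[2]])*1e3).round(2))
    print('yaw err about tool z',round(float(-(YAW-np.arctan2(-M[0,1],M[1,1]))),4),'x',M[:,0].round(3),'z',M[:,2].round(3))
    if target is not None: print('shift tool mm',(M.T@(np.array(target)-g)*1e3).round(1))
E
python3 - <<'E'
from h import *
t=K0.copy();t[2]=.2;rep(t)
p=read_camera('top')
for n,uv in (('cal',(315,287)),('blank',(421,304)),('jar',(174,253))):print(n,atz(p,uv,.02).round(3))
E
```

```text
t 0.95 p [0.2259 0.5827 0.2477] F [ 0.61 -0.34  0.29] gap 0.996 Ffix [0.69, -0.12]
grasp in fix(hub) mm [-541.01  593.9   191.67]
yaw err about tool z -0.0328 x [-0.932  0.361  0.   ] z [-0. -0. -1.]
shift tool mm [-490.2 -578.1   41.7]
cal [0.459 0.009 0.02 ]
blank [ 0.411 -0.281  0.02 ]
jar [0.555 0.402 0.02 ]
```

Emit:
jog_arm(steps="-32 -38 0 0 -1;-65 -76 0 0 -1;-97 -114 0 -0.033 -1;-130 -153 0 -0.033 -1;-162 -191 0 -0.033 -1", grip_force=12)

```text
time: 1.5
eef_pos: [0.3079, 0.3451, 0.2478]
ee_rot: [0.525, 3.097, 0.001]
force: [1.2, -0.5, -0.0]
finger_gap: 0.999
```

```bash
python3 -c "
from h import *
t=K0.copy();t[2]=.2;rep(t)"
```

```text
t 1.5 p [0.3079 0.3451 0.2478] F [ 1.16 -0.46 -0.03] gap 0.999 Ffix [1.24, -0.05]
grasp in fix(hub) mm [-385.03  396.76  191.83]
yaw err about tool z 0.0009 x [-0.944  0.33  -0.   ] z [ 0.  0. -1.]
shift tool mm [-314.7 -397.1   41.8]
```

Emit:
jog_arm(steps="-31 -39 0 0 -1;-62 -78 0 0 -1;-93 -117 0 0 -1;-124 -156 0 0 -1;-155 -195 0 0 -1")

```text
time: 2.0
eef_pos: [0.3899, 0.1097, 0.2481]
ee_rot: [0.526, 3.096, 0.001]
force: [1.2, 0.7, 1.0]
finger_gap: 1.002
```

Emit:
jog_arm(steps="-31 -39 0 0 -1;-62 -78 0 0 -1;-93 -117 10 0 -1;-124 -156 20 0 -1;-152 -193 30 0 -1")

```text
time: 2.5
eef_pos: [0.4698, -0.1231, 0.2177]
ee_rot: [0.527, 3.096, -0.0]
force: [0.9, 0.1, -0.0]
finger_gap: 0.997
```

```bash
python3 -c "
from h import *
t=K0.copy();t[2]=.13;rep(t)
p=snap('wrist','w1.png');print(proj(p,K0))
print(regions_of(p,'knob')[:1])
"
```

```text
t 2.5 p [ 0.4698 -0.1231  0.2177] F [ 0.92  0.15 -0.02] gap 0.997 Ffix [0.82, 0.44]
grasp in fix(hub) mm [-77.36   8.39 161.74]
yaw err about tool z -0.0003 x [-0.944  0.331 -0.001] z [ 0.001 -0.    -1.   ]
shift tool mm [-7.3 -8.4 81.7]
[306.16311563 240.80962287]
[{'centre': [308.0, 266.6], 'score': 0.95, 'mask': array([[False, False, False, ..., False, False, False],
       [False, False, False, ..., False, False, False],
       [False, False, False, ..., False, False, False],
       ...,
       [False, False, False, ..., False, False, False],
       [False, False, False, ..., False, False, False],
       [False, False, False, ..., False, False, False]], shape=(480, 640))}]
```

View pics/w1.png

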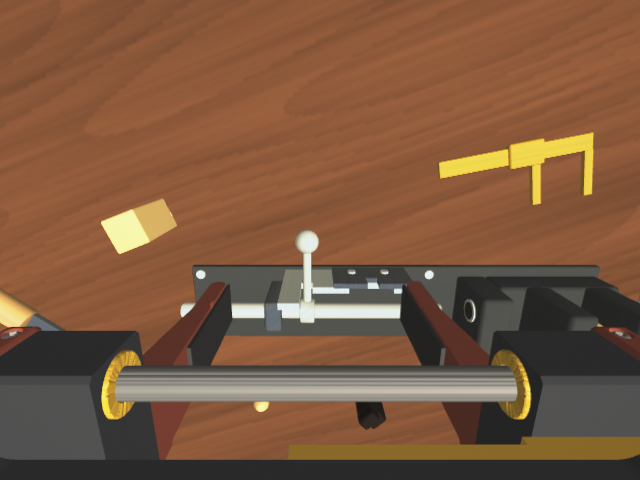

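The knob sits at (307,241), within 1 px of my projection. I'll zoom in on the tongue near (370,280).

```bash
python3 -c "
import cv2
a=cv2.imread('pics/w1.png')[225:330,260:440]; cv2.imwrite('pics/w1z.png',cv2.resize(a,None,fx=4.4,fy=4.4,interpolation=2))"
```

```text
(no output)
```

View pics/w1z.png

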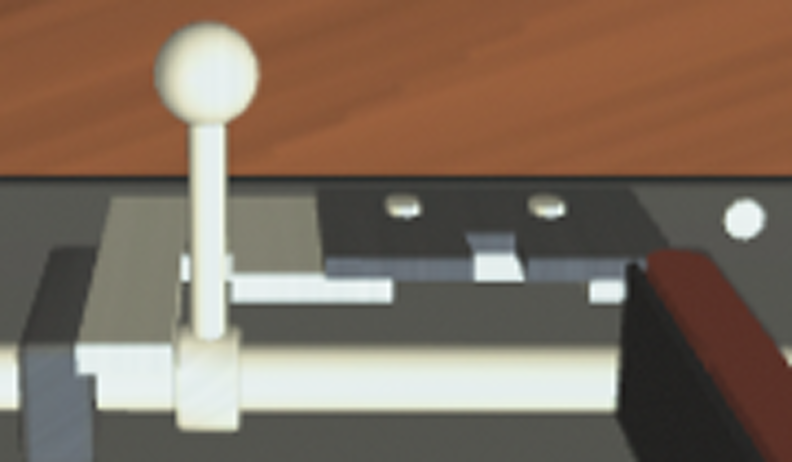

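```bash
python3 -c "
from fit import *
p=read_camera('wrist')
for z,h in [((465,233),.045),((515,233),.045),((473,253),.045),((517,253),.045),((525,280),.045),((473,280),.045),((473,278),.059),((529,278),.059),((470,258),.059),((518,258),.059),((182,280),.045),((232,280),.045),((232,278),.059),((182,258),.059),((208,72),.05)]:
    d=atz(p,U(z,(260,225),4.4),h)-HUB; print(z,h,round(d@FX*1e3,1),'bolt',round(d@FY*1e3,1))
"
```

```text
(465, 233) 0.045 -30.5 bolt 54.4
(515, 233) 0.045 -30.5 bolt 65.4
(473, 253) 0.045 -25.8 bolt 56.3
(517, 253) 0.045 -25.7 bolt 66.0
(525, 280) 0.045 -19.3 bolt 68.1
(473, 280) 0.045 -19.3 bolt 56.6
(473, 278) 0.059 -25.9 bolt 54.3
(529, 278) 0.059 -25.9 bolt 66.1
(470, 258) 0.059 -30.5 bolt 53.5
(518, 258) 0.059 -30.4 bolt 63.6
(182, 280) 0.045 -19.6 bolt -7.8
(232, 280) 0.045 -19.6 bolt 3.2
(232, 278) 0.059 -26.1 bolt 3.4
(182, 258) 0.059 -30.7 bolt -7.1
(208, 72) 0.05 -68.8 bolt -1.4
```

Emit:
jog_arm(steps="-4 -5 20 0 -1;-8 -9 45 0 -1;-8 -9 70 0 -1;-8 -9 95 0 -1;-8 -9 111 0 -0.3")

```text
time: 3.15
eef_pos: [0.4728, -0.1304, 0.1056]
ee_rot: [-0.524, -3.096, -0.001]
force: [-0.2, -0.4, -0.5]
finger_gap: 0.942
```

Emit:
jog_arm(steps="0 0 0 0 0;0 0 0 0 0;0 0 0 0 0.2;0 0 0 0 0.3;0 0 0 0 0.3")

```text
time: 3.65
eef_pos: [0.4742, -0.132, 0.1075]
ee_rot: [0.526, 3.096, -0.0]
force: [-0.2, 0.4, 0.3]
finger_gap: 0.495
```

```bash
python3 -c "
from h import *
t=K0.copy();rep(t)
p=snap('wrist','w2.png');print(proj(p,K0))
"
```

```text
t 3.65 p [ 0.4742 -0.132   0.1075] F [-0.21  0.39  0.26] gap 0.495 Ffix [-0.33, 0.29]
grasp in fix(hub) mm [-70.28   1.49  51.54]
yaw err about tool z 0.0003 x [-0.944  0.33  -0.002] z [ 0.002 -0.    -1.   ]
shift tool mm [-0.2 -1.5 51.5]
[312.65918578 278.58147153]
```

View pics/w2.png

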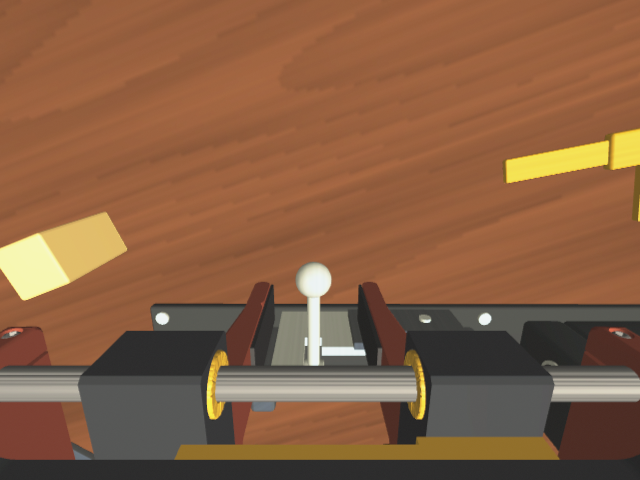

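Emit:
jog_arm(steps="0 -2 15 0 0.1;0 -2 30 0 0.1;0 -2 42 0 0.1;0 -2 51 0 0.1;0 -2 51 0 0.1")

```text
time: 4.2
eef_pos: [0.4724, -0.1337, 0.0547]
ee_rot: [-0.526, -3.095, -0.0]
force: [0.2, 0.5, -1.1]
finger_gap: 0.448
```

```bash
python3 -c "
from h import *
t=K0.copy();rep(t)
p=snap('side','s2.png');import cv2
a=p['pixels'][200:365,235:375,::-1];cv2.imwrite('pics/s2z.png',cv2.resize(a,None,fx=3.6,fy=3.6,interpolation=2))
"
```

```text
t 4.2 p [ 0.4724 -0.1337  0.0547] F [ 0.24  0.51 -1.11] gap 0.448 Ffix [0.06, 0.56]
grasp in fix(hub) mm [-71.47  -0.69  -1.35]
yaw err about tool z 0.0001 x [-0.944  0.331  0.002] z [-0.002  0.001 -1.   ]
shift tool mm [-1.5  0.7 -1.4]
```

View pics/s2z.png

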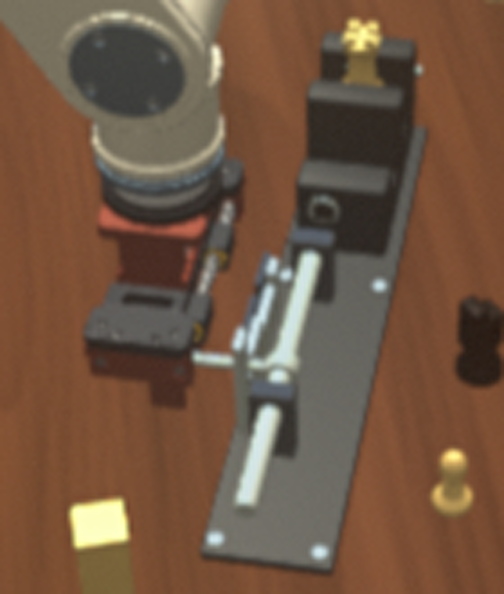

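The fingers straddle the knob and the stem runs between them, so I close.

Emit:
jog_arm(steps="-1 0 -1 0 0.3;-1 0 -1 0 0.5;-1 0 -1 0 0.7;-1 0 -1 0 1;-1 0 -1 0 1", grip_force=12)

```text
time: 4.75
eef_pos: [0.4745, -0.1343, 0.0571]
ee_rot: [0.526, 3.096, -0.0]
force: [0.8, 0.7, 4.1]
finger_gap: 0.239
```

Emit:
jog_arm(steps="-1 0 -3 0 1;-1 0 -3 0 1;-2 0 -6 0 1;-2 0 -6 0 1;-2 0 -6 0 1")

```text
time: 5.25
eef_pos: [0.4748, -0.1344, 0.0625]
ee_rot: [-0.526, -3.095, -0.001]
force: [-4.0, 3.3, 0.5]
finger_gap: 0.241
```

```bash
python3 -c "
from h import *
rep(knob(.55,0))"
```

```text
t 5.25 p [ 0.4748 -0.1344  0.0625] F [-3.96  3.26  0.5 ] gap 0.241 Ffix [-4.81, 1.77]
grasp in fix(hub) mm [-68.94  -0.61   6.45]
yaw err about tool z 0.0002 x [-0.944  0.33   0.002] z [-0.002  0.001 -1.   ]
shift tool mm [ -9.2   0.6 -30.2]
```

Emit:
jog_arm(steps="0 0 -8 0 1;-2 0 -15 0 1;-4.5 0 -21 0 1;-7.5 0 -27.5 0 1;-10.5 0 -32.5 0 1")

```text
time: 5.75
eef_pos: [0.4864, -0.1385, 0.0961]
ee_rot: [0.526, 3.096, -0.0]
force: [-0.4, 2.3, -1.7]
finger_gap: 0.241
```

```bash
python3 -c "
from h import *
rep(knob(.58,0))
p=snap('wrist','w3.png')
p=snap('side','s3.png')
a=p['pixels'][200:365,235:375,::-1];cv2.imwrite('pics/s3z.png',cv2.resize(a,None,fx=3.6,fy=3.6,interpolation=2))
"
```

```text
t 5.75 p [ 0.4864 -0.1385  0.0961] F [-0.43  2.3  -1.68] gap 0.241 Ffix [-1.17, 2.02]
grasp in fix(hub) mm [-56.61  -0.6   40.08]
yaw err about tool z 0.0002 x [-0.944  0.33  -0.001] z [ 0.001 -0.    -1.   ]
shift tool mm [1.9 0.6 1.7]
```

View pics/s3z.png

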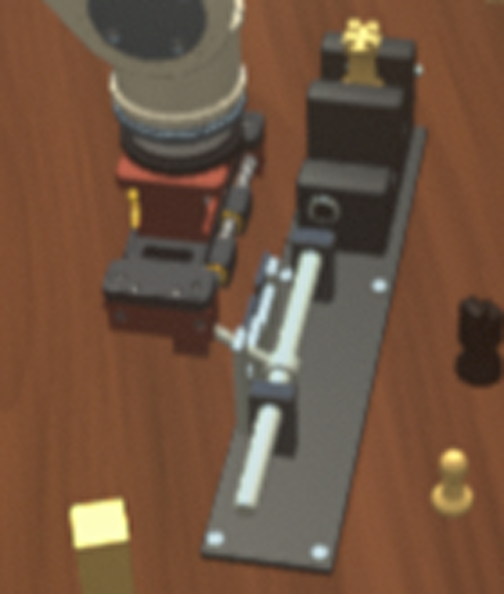

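View pics/w3.png

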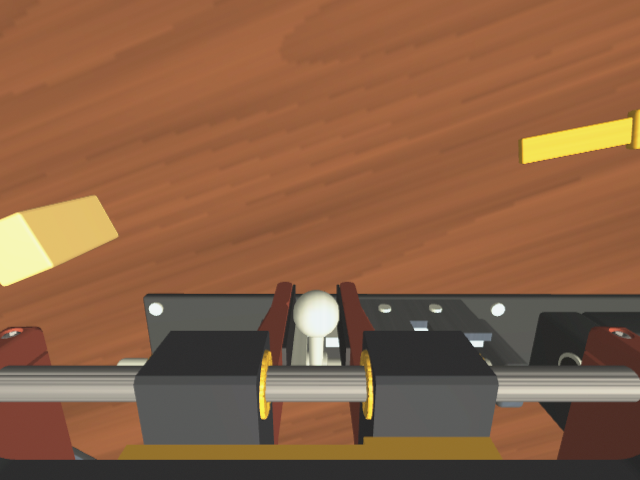

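The handle is lifted, about 0.6 rad, and the knob is held at (317,315) in the wrist view. Now I slide it.

Emit:
jog_arm(steps="0 6 0 0 1;0 14 0 0 1;0 22 0 0 1;0 31 0 0 1;0 40 0 0 1")

```text
time: 6.35
eef_pos: [0.4995, -0.0998, 0.0951]
ee_rot: [0.526, 3.097, -0.0]
force: [-0.4, -3.3, 0.5]
finger_gap: 0.238
```

```bash
python3 -c "
from h import *
rep(knob(.47,.045))
p=snap('wrist','w4.png')
"
```

```text
t 6.35 p [ 0.4995 -0.0998  0.0951] F [-0.41 -3.26  0.48] gap 0.238 Ffix [0.69, -3.21]
grasp in fix(hub) mm [-57.1   40.25  39.09]
yaw err about tool z 0.0005 x [-0.944  0.33  -0.   ] z [ 0. -0. -1.]
shift tool mm [5.3 4.8 7.4]
```

View pics/w4.png

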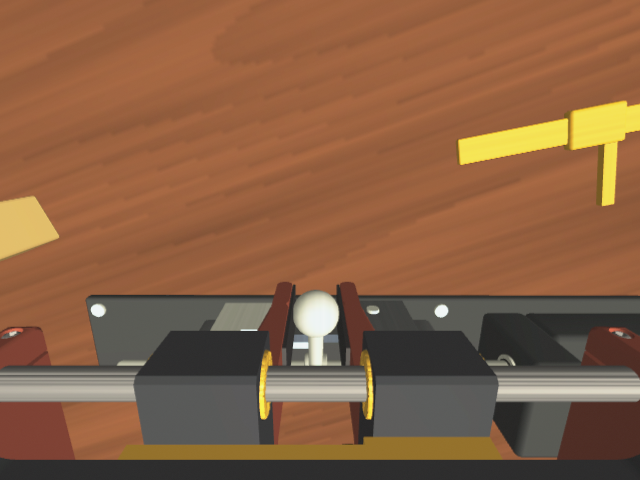

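Emit:
jog_arm(steps="1 1 1.5 0 1;2 2 3 0 1;3 3 5 0 1;3.7 4 6 0 1;3.7 4 6 0 1")

```text
time: 6.9
eef_pos: [0.4973, -0.0958, 0.0891]
ee_rot: [0.527, 3.096, -0.0]
force: [2.3, -3.5, -3.3]
finger_gap: 0.24
```

```bash
python3 -c "
from h import *
rep(knob(.45,.045))
"
```

```text
t 6.9 p [ 0.4973 -0.0958  0.0891] F [ 2.26 -3.53 -3.34] gap 0.24 Ffix [3.3, -2.58]
grasp in fix(hub) mm [-60.44  43.26  33.07]
yaw err about tool z -0.0001 x [-0.944  0.331 -0.001] z [ 0.001 -0.    -1.   ]
shift tool mm [2.6 1.7 2.6]
```

```bash
cat >> h.py <<'E'
def feel(n=6):
    for i in range(n):
        s=get_state();M=R.from_rotvec(s['ee_rot']).as_matrix();g=s['eef_pos']+.006*M[:,2];d=g-HUB
        x,y,z=d@FX*1e3,d@FY*1e3,d[2]*1e3;a=np.arctan2(z,-x);f=s['force'];fx,fy,fz=f@FX,f@FY,f[2]
        print('t %.2f x %.2f bolt %.2f z %.2f a %.3f r %.2f | Fx %.1f Fy %.1f Fz %.1f tan_up %.2f rad_in %.2f'%(s['time'],x,y+.6,z,a,np.hypot(x,z),fx,fy,fz,np.sin(a)*fx+np.cos(a)*fz,np.cos(a)*fx-np.sin(a)*fz))
E
python3 -c "
from h import *
feel(3)"
```

```text
t 6.90 x -60.44 bolt 43.86 z 33.07 a 0.501 r 68.90 | Fx 3.3 Fy -2.6 Fz -3.3 tan_up -1.35 rad_in 4.50
t 6.90 x -60.44 bolt 43.86 z 33.07 a 0.501 r 68.90 | Fx 3.3 Fy -2.6 Fz -3.3 tan_up -1.35 rad_in 4.50
t 6.90 x -60.44 bolt 43.86 z 33.07 a 0.501 r 68.90 | Fx 3.3 Fy -2.6 Fz -3.3 tan_up -1.35 rad_in 4.50
```

Emit:
jog_arm(steps="-0.3 0 0.5 0 1;-0.2 0 1 0 1;0 0 1.5 0 1;0.2 0 2 0 1;0.2 0 2 0 1")

```text
time: 7.4
eef_pos: [0.4967, -0.0956, 0.0873]
ee_rot: [0.527, 3.097, -0.0]
force: [-0.1, -2.7, 3.4]
finger_gap: 0.239
```

```bash
python3 -c "
from h import *
feel(1)"
```

```text
t 7.40 x -61.16 bolt 43.90 z 31.31 a 0.473 r 68.71 | Fx 0.8 Fy -2.6 Fz 3.4 tan_up 3.35 rad_in -0.82
```

Emit:
jog_arm(steps="0 0 0.3 0 1;0.2 0 0.6 0 1;0.2 0 0.6 0 1;0.2 0 0.6 0 1;0.2 0 0.6 0 1")

```text
time: 7.9
eef_pos: [0.4964, -0.0955, 0.0867]
ee_rot: [-0.526, -3.097, 0.0]
force: [-0.6, -2.4, 4.6]
finger_gap: 0.237
```

```bash
python3 -c "
from h import *
feel(1)"
```

```text
t 7.90 x -61.42 bolt 43.91 z 30.72 a 0.464 r 68.68 | Fx 0.2 Fy -2.4 Fz 4.6 tan_up 4.22 rad_in -1.85
```

Emit:
jog_arm(steps="0 0 0.3 0 1;0.2 0 0.6 0 1;0.2 0 0.6 0 1;0.2 0 0.6 0 1;0.2 0 0.6 0 1")

```text
time: 8.4
eef_pos: [0.4963, -0.0954, 0.0862]
ee_rot: [0.526, 3.097, -0.0]
force: [-1.3, -3.0, 6.5]
finger_gap: 0.24
```

```bash
python3 -c "
from h import *
feel(1)"
```

```text
t 8.40 x -61.58 bolt 43.92 z 30.23 a 0.456 r 68.60 | Fx -0.3 Fy -3.3 Fz 6.5 tan_up 5.74 rad_in -3.12
```

Emit:
jog_arm(steps="0 1 -0.2 0 1;0 2 -0.2 0 1;0 3 -0.2 0 1;0 3 -0.2 0 1;0 3 -0.2 0 1")

```text
time: 8.9
eef_pos: [0.497, -0.0932, 0.0863]
ee_rot: [-0.526, -3.097, 0.001]
force: [-1.6, -7.7, 5.2]
finger_gap: 0.237
```

```bash
python3 -c "
from h import *
feel(1)"
```

```text
t 8.90 x -61.60 bolt 46.26 z 30.29 a 0.457 r 68.64 | Fx 1.1 Fy -7.8 Fz 5.2 tan_up 5.12 rad_in -1.34
```

Emit:
jog_arm(steps="-0.2 1 -0.4 0 1;-0.2 2 -0.4 0 1;-0.2 3 -0.4 0 1;-0.2 3 -0.4 0 1;-0.2 3 -0.4 0 1")

```text
time: 9.4
eef_pos: [0.4982, -0.0903, 0.0865]
ee_rot: [-0.526, -3.097, 0.001]
force: [-1.6, -6.2, 4.0]
finger_gap: 0.241
```

```bash
python3 -c "
from h import *
feel(1)"
```

```text
t 9.40 x -61.49 bolt 49.37 z 30.54 a 0.461 r 68.66 | Fx 0.5 Fy -6.4 Fz 4.0 tan_up 3.82 rad_in -1.34
```

Emit:
jog_arm(steps="0 1 0 0 1;0 2 0 0 1;0 3 0 0 1;0 3 0 0 1;0 3 0 0 1")

```text
time: 9.9
eef_pos: [0.4992, -0.0874, 0.0866]
ee_rot: [-0.526, -3.097, 0.001]
force: [-1.0, -6.2, 3.6]
finger_gap: 0.237
```

```bash
python3 -c "
from h import *
feel(1)"
```

```text
t 9.90 x -61.49 bolt 52.42 z 30.56 a 0.461 r 68.66 | Fx 1.1 Fy -6.2 Fz 3.6 tan_up 3.71 rad_in -0.58
```

Emit:
jog_arm(steps="0 0.7 0 0 1;0 1.4 0 0 1;0 2 0 0 1;0 2 0 0 1;0 2 0 0 1")

```text
time: 10.4
eef_pos: [0.4998, -0.0857, 0.0866]
ee_rot: [-0.526, -3.097, 0.001]
force: [-2.6, -8.1, 2.8]
finger_gap: 0.239
```

```bash
python3 -c "
from h import *
feel(1)"
```

```text
t 10.40 x -61.42 bolt 54.24 z 30.58 a 0.462 r 68.61 | Fx 0.3 Fy -8.5 Fz 2.8 tan_up 2.61 rad_in -0.99
```

Emit:
jog_arm(steps="0 0 0.3 0 1;0.2 0 0.6 0 1;0.3 0 0.8 0 1;0.3 0 0.8 0 1;0.3 0 0.8 0 1")

```text
time: 10.9
eef_pos: [0.4996, -0.0856, 0.0861]
ee_rot: [-0.526, -3.097, 0.002]
force: [-3.3, -7.5, 7.3]
finger_gap: 0.238
```

```bash
python3 -c "
from h import *
feel(1)"
```

```text
t 10.90 x -61.63 bolt 54.25 z 30.06 a 0.454 r 68.58 | Fx -0.6 Fy -8.1 Fz 7.3 tan_up 6.25 rad_in -3.72
```

Emit:
jog_arm(steps="-0.1 0.6 -0.4 0 1;-0.1 1.2 -0.4 0 1;-0.1 1.5 -0.4 0 1;-0.1 1.5 -0.4 0 1;-0.1 1.5 -0.4 0 1")

```text
time: 11.4
eef_pos: [0.5001, -0.0845, 0.0863]
ee_rot: [-0.526, -3.097, 0.002]
force: [-2.0, -9.4, 4.4]
finger_gap: 0.235
```

```bash
python3 -c "
from h import *
feel(1)"
```

```text
t 11.40 x -61.56 bolt 55.46 z 30.29 a 0.457 r 68.61 | Fx 1.3 Fy -9.5 Fz 4.4 tan_up 4.52 rad_in -0.83
```

Emit:
jog_arm(steps="0 0.6 0 0 1;0 1.2 0 0 1;0 1.5 0 0 1;0 1.5 0 0 1;0 1.5 0 0 1")

```text
time: 11.9
eef_pos: [0.5009, -0.082, 0.0861]
ee_rot: [-0.526, -3.097, -0.0]
force: [-0.4, -2.6, 3.2]
finger_gap: 0.239
```

```bash
python3 -c "
from h import *
feel(1)"
```

```text
t 11.90 x -61.65 bolt 58.08 z 30.14 a 0.455 r 68.62 | Fx 0.4 Fy -2.6 Fz 3.2 tan_up 3.09 rad_in -1.02
```

Fy fell to plain bolt friction, which suggests the stem is over the notch. I'll press a little to check.

Emit:
jog_arm(steps="0.1 0 0.3 0 1;0.2 0 0.6 0 1;0.4 0 0.9 0 1;0.4 0 0.9 0 1;0.4 0 0.9 0 1")

```text
time: 12.4
eef_pos: [0.5006, -0.0819, 0.0853]
ee_rot: [0.527, 3.097, 0.0]
force: [0.2, -0.7, 4.8]
finger_gap: 0.242
```

```bash
python3 -c "
from h import *
feel(1)"
```

```text
t 12.40 x -61.95 bolt 58.09 z 29.34 a 0.442 r 68.55 | Fx 0.4 Fy -0.6 Fz 4.8 tan_up 4.49 rad_in -1.68
```

Emit:
jog_arm(steps="0 0.4 0 0 1;0 0.8 0 0 1;0 1 0 0 1;0 1 0 0 1;0 1 0 0 1")

```text
time: 12.9
eef_pos: [0.5008, -0.081, 0.0852]
ee_rot: [-0.527, -3.097, -0.0]
force: [-0.4, -0.9, 3.2]
finger_gap: 0.239
```

```bash
python3 -c "
from h import *
feel(1)"
```

```text
t 12.90 x -62.04 bolt 59.04 z 29.17 a 0.440 r 68.56 | Fx -0.1 Fy -1.0 Fz 3.2 tan_up 2.85 rad_in -1.44
```

Emit:
jog_arm(steps="0.2 0 0.4 0 1;0.4 0 0.8 0 1;0.6 0 1.2 0 1;0.6 0 1.2 0 1;0.6 0 1.2 0 1")

```text
time: 13.4
eef_pos: [0.5003, -0.0808, 0.084]
ee_rot: [0.527, 3.097, 0.0]
force: [0.9, -1.3, 1.7]
finger_gap: 0.236
```

```bash
python3 -c "
from h import *
feel(1)"
```

```text
t 13.40 x -62.57 bolt 59.01 z 28.00 a 0.421 r 68.55 | Fx 1.3 Fy -0.9 Fz 1.7 tan_up 2.11 rad_in 0.51
```

The stem sinks at about 2 N with no rising resistance, so it is in the notch. I continue down the arc.

Emit:
jog_arm(steps="0.5 0 1 0 1;0.9 0 2 0 1;1.3 0 3 0 1;1.7 0 4 0 1;2 0 5 0 1")

```text
time: 13.9
eef_pos: [0.4991, -0.0795, 0.0794]
ee_rot: [0.527, 3.096, 0.002]
force: [3.6, 6.7, 5.8]
finger_gap: 0.237
```

```bash
python3 -c "
from h import *
feel(1)"
```

```text
t 13.90 x -64.12 bolt 59.91 z 23.42 a 0.350 r 68.27 | Fx 1.2 Fy 7.6 Fz 5.8 tan_up 5.85 rad_in -0.86
```

Emit:
jog_arm(steps="0 0.7 0 0 1;0 1.4 0 0 1;0 1.8 0 0 1;0 1.8 0 0 1;0 1.8 0 0 1")

```text
time: 14.4
eef_pos: [0.4992, -0.0786, 0.079]
ee_rot: [0.527, 3.097, 0.0]
force: [2.4, 0.7, 0.5]
finger_gap: 0.245
```

```bash
python3 -c "
from h import *
feel(1)"
```

```text
t 14.40 x -64.34 bolt 60.75 z 23.04 a 0.344 r 68.34 | Fx 2.1 Fy 1.5 Fz 0.5 tan_up 1.13 rad_in 1.78
```

Emit:
jog_arm(steps="0 0.6 1 0 1;0.4 0.6 2.2 0 1;0.8 0.6 3.4 0 1;1.2 0.6 4.6 0 1;1.5 0.6 6 0 1")

```text
time: 14.9
eef_pos: [0.4975, -0.0775, 0.0729]
ee_rot: [-0.527, -3.097, 0.0]
force: [0.2, -2.2, 1.2]
finger_gap: 0.24
```

```bash
python3 -c "
from h import *
feel(1)"
```

```text
t 14.90 x -66.31 bolt 61.22 z 16.88 a 0.249 r 68.42 | Fx 0.9 Fy -2.0 Fz 1.2 tan_up 1.37 rad_in 0.58
```

Emit:
jog_arm(steps="0.4 0 1.4 0 1;0.7 0 2.8 0 1;1 0 4.2 0 1;1.3 0 5.6 0 1;1.5 0 7 0 1")

```text
time: 15.4
eef_pos: [0.4961, -0.0769, 0.0659]
ee_rot: [-0.526, -3.097, 0.0]
force: [0.0, -2.2, 2.7]
finger_gap: 0.241
```

```bash
python3 -c "
from h import *
feel(1)"
```

```text
t 15.40 x -67.81 bolt 61.32 z 9.92 a 0.145 r 68.53 | Fx 0.8 Fy -2.1 Fz 2.7 tan_up 2.75 rad_in 0.36
```

Emit:
jog_arm(steps="0.2 0 1.2 0 1;0.4 0 2.4 0 1;0.6 0 3.6 0 1;0.7 0 4.8 0 1;0.8 0 6 0 1")

```text
time: 15.9
eef_pos: [0.4956, -0.0767, 0.06]
ee_rot: [-0.527, -3.097, -0.0]
force: [-0.5, -3.1, 1.1]
finger_gap: 0.24
```

```bash
python3 -c "
from h import *
feel(1)"
```

```text
t 15.90 x -68.44 bolt 61.36 z 3.97 a 0.058 r 68.56 | Fx 0.6 Fy -3.0 Fz 1.1 tan_up 1.08 rad_in 0.51
```

Nearly level. I go down in small increments until the stop is felt.

Emit:
jog_arm(steps="0 0 0.5 0 1;0 0 1 0 1;0 0 1.5 0 1;0 0 2 0 1;0 0 2 0 1")

```text
time: 16.4
eef_pos: [0.4955, -0.0766, 0.058]
ee_rot: [-0.527, -3.097, -0.0]
force: [-0.6, -2.7, -0.2]
finger_gap: 0.237
```

```bash
python3 -c "
from h import *
feel(1)"
```

```text
t 16.40 x -68.52 bolt 61.36 z 1.99 a 0.029 r 68.55 | Fx 0.3 Fy -2.7 Fz -0.2 tan_up -0.17 rad_in 0.35
```

Emit:
jog_arm(steps="0 0 0.4 0 1;0 0 0.8 0 1;0 0 1 0 1;0 0 1 0 1;0 0 1 0 1")

```text
time: 16.9
eef_pos: [0.4954, -0.0766, 0.057]
ee_rot: [-0.526, -3.097, -0.0]
force: [-1.4, -1.9, 0.5]
finger_gap: 0.236
```

```bash
python3 -c "
from h import *
feel(1)"
```

```text
t 16.90 x -68.56 bolt 61.35 z 0.99 a 0.014 r 68.57 | Fx -0.7 Fy -2.2 Fz 0.5 tan_up 0.51 rad_in -0.68
```

Emit:
jog_arm(steps="0 0 0.4 0 1;0 0 0.8 0 1;0 0 1 0 1;0 0 1 0 1;0 0 1 0 1")

```text
time: 17.4
eef_pos: [0.4955, -0.0767, 0.0563]
ee_rot: [-0.527, -3.097, -0.0]
force: [-3.1, -2.6, 4.6]
finger_gap: 0.235
```

```bash
python3 -c "
from h import *
feel(1)"
```

```text
t 17.40 x -68.50 bolt 61.36 z 0.26 a 0.004 r 68.50 | Fx -2.1 Fy -3.5 Fz 4.6 tan_up 4.54 rad_in -2.11
```

Emit:
jog_arm(steps="0 0 0.4 0 1;0 0 0.8 0 1;0 0 1 0 1;0 0 1 0 1;0 0 1 0 1")

```text
time: 17.9
eef_pos: [0.4957, -0.0767, 0.0557]
ee_rot: [0.527, 3.097, 0.0]
force: [-4.8, -1.8, 10.8]
finger_gap: 0.242
```

```bash
python3 -c "
from h import *
feel(1)"
```

```text
t 17.90 x -68.36 bolt 61.41 z -0.29 a -0.004 r 68.36 | Fx -4.0 Fy -3.3 Fz 10.8 tan_up 10.79 rad_in -3.92
```

The stop is felt at level. I unload and then open.

Emit:
jog_arm(steps="0 0 -0.5 0 1;0 0 -1 0 1;0 -0.5 -1.2 0 1;0 -0.5 -1.2 0 0.3;0 -0.5 -1.2 0 0.2")

```text
time: 18.4
eef_pos: [0.4958, -0.0771, 0.0562]
ee_rot: [0.526, 3.097, 0.0]
force: [0.2, 0.0, 0.4]
finger_gap: 0.377
```

Emit:
jog_arm(steps="0 0 0 0 0;0 0 0 0 -0.1;0 0 0 0 -0.1;0 0 0 0 -0.1;0 0 0 0 -0.1")

```text
time: 18.9
eef_pos: [0.4955, -0.0772, 0.0563]
ee_rot: [0.526, 3.097, -0.0]
force: [0.4, 0.6, 0.4]
finger_gap: 0.553
```

```bash
python3 -c "
from h import *
feel(1);rep()
p=snap('wrist','w5.png')"
```

```text
t 18.90 x -68.35 bolt 60.88 z 0.27 a 0.004 r 68.35 | Fx 0.2 Fy 0.7 Fz 0.4 tan_up 0.38 rad_in 0.19
t 18.9 p [ 0.4955 -0.0772  0.0563] F [0.42 0.61 0.38] gap 0.553 Ffix [0.19, 0.71]
grasp in fix(hub) mm [-68.35  60.28   0.27]
yaw err about tool z 0.0003 x [-0.944  0.33  -0.   ] z [ 0. -0. -1.]
```

View pics/w5.png

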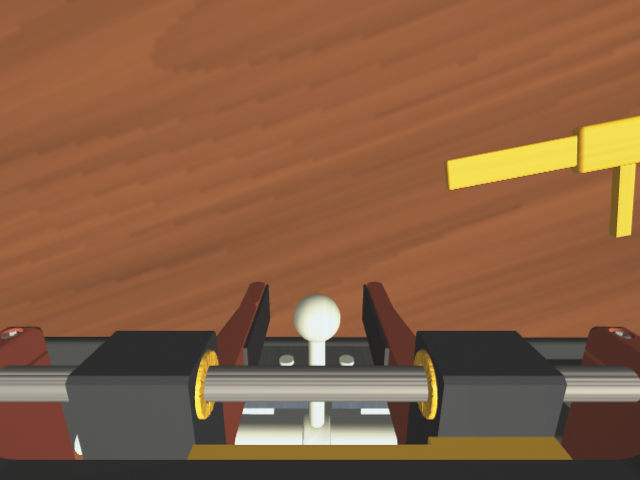

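The knob at (317,318) is free between the open fingers, and the stem sits centred between the tongue's two screws. I raise the tool clear.

Emit:
jog_arm(steps="0 0 -10 0 -0.1;0 0 -25 0 -0.1;0 0 -45 0 -0.1;0 0 -70 0 -0.1;0 0 -100 0 -0.1")

```text
time: 19.45
eef_pos: [0.4949, -0.0771, 0.1573]
ee_rot: [-0.526, -3.096, -0.0]
force: [0.2, -0.3, -0.4]
finger_gap: 0.547
```

Emit:
jog_arm(steps="10 0 -20 0 -0.1;20 0 -30 0 -0.1;20 0 -30 0 -0.1;20 0 -30 0 -0.1;20 0 -30 0 -0.1")

```text
time: 19.95
eef_pos: [0.4763, -0.0705, 0.1854]
ee_rot: [-0.526, -3.096, 0.0]
force: [0.1, 0.3, 0.3]
finger_gap: 0.553
```

```bash
python3 -c "
from h import *
rep()
p=snap('wrist','w6.png');r=regions_of(p,'knob')[:1];print([(q['score'],q['centre']) for q in r]);print(proj(p,knob(0,.0613)),proj(p,knob(.1,.0613)))
p=snap('side','s6.png')
a=p['pixels'][200:365,235:375,::-1];cv2.imwrite('pics/s6z.png',cv2.resize(a,None,fx=3.6,fy=3.6,interpolation=2))
"
```

```text
t 19.95 p [ 0.4763 -0.0705  0.1854] F [0.14 0.32 0.33] gap 0.553 Ffix [0.03, 0.35]
grasp in fix(hub) mm [-88.66  60.2  129.44]
yaw err about tool z 0.0002 x [-0.944  0.33   0.001] z [-0.001  0.    -1.   ]
[(0.65, [316.1, 296.7])]
[316.59643978 264.54000483] [316.61649632 267.78270252]
```

View pics/s6z.png

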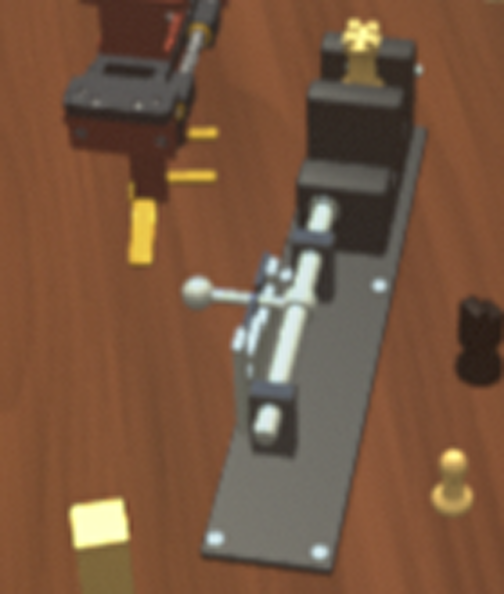

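View pics/w6.png

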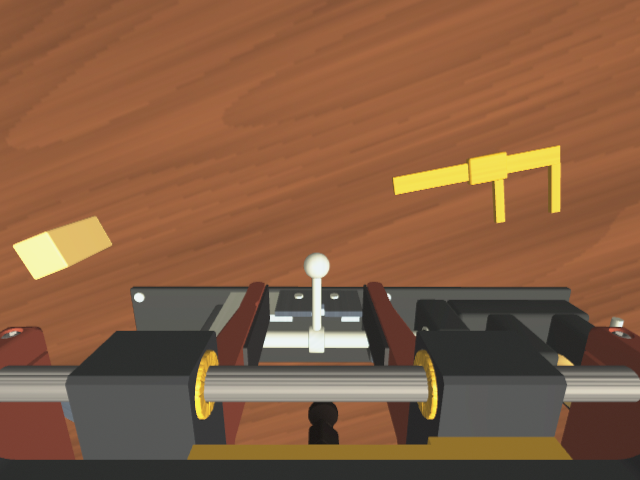

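The side view shows the stem level, with the same knob-to-hub vector as when parked. In the wrist view the knob is at (317,265), against a prediction of (316.6,264.5) for level. I hand it in.

```bash
python3 -c "
from rig import *
print(sign_off())"
```

```text
the job is handed in; nothing more can be done
None
```

The bolt is in the locking notch, about 61 mm from its parked place, with the handle fully down and released. I handed the job in at about 20 s; `sign_off` gave no verdict.

**What I did**
- I gripped the knob with 12 N, lifted the handle to about 0.6 rad and slid the bolt to 44 mm.
- I then felt along the land with a light press, at most about 6 N at the knob. That is roughly 11 N on the land by my estimate, after taking off the handle's own friction.
- The stem began to sink at a travel of about 58 to 59 mm. On the way down the notch wall pushed the bolt towards the vise, so I shifted it to 61.3 mm.
- I pressed the handle down until the stop was felt at level, backed off, opened the fingers and raised the arm clear.

**Last checks**
- **Handle:** The wrist view put the knob within about 1 px of where it should be for a level handle at 61.3 mm. The side view shows the stem as level as it was when parked.
- **Robot:** The force reading was about zero with the arm clear, so it touches nothing.
- **Bystanders:** The blank, calipers, pawn and knight look undisturbed in the last pictures. I did not take a final top view, so the rasp, jar and mallet were not rechecked, though the arm only passed well above them.

**Did not fit cleanly**
- The press against the final stop read 10.8 N at the knob, more than the light touch I used on the land. The handle seemed to be on its own stop, but I can't tell how much of that press went to the guide plate.
- The network's centre for the knob in the last wrist picture (row 297) was off, because it took in the stem. I used the ball I saw in the picture, at row 265.

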